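# Close the proof folder

## Task

Close the proof folder: fold its standing flap down over the proof, then keep it pressed down and push it all the way forward so that its free edge is tucked beneath the steel lip and stays there when you let go. Use only the outside of the fingertips on the flap's outer face: do not grip or lift anything, do not touch the flap's grey inner lining, and leave the jars, tape rolls and marker where they are.

Things in the scene. Friction and masses are not known exactly. Their poses are not given: they have to be found in the camera images.
- proof_folder: Proof folder fixed to the table: a pale wooden board 136x190x12 mm (x, y, z) with a paper proof on it. Origin at the centre of the board's underside, on the table; z up. The flap's hinge runs along the folder's x near its +y end (axis at y = +70 mm, z = 18 mm with the flap slid back); a steel retaining lip stands at its -y end. Two dark steel hinge cheeks at x = +-62 mm, y = 38 to 90 mm, reach 31 mm above the table.
- flap (a joint): Hinge of the aluminium flap, rad: 0 = folded flat over the proof, 1.57 = standing upright, up to 2.0. A light spring (0.04 N m per rad, rest at 1.7) with a little friction lifts it off the proof again whenever it is neither pressed down nor held under the lip. The flap is a plate 108 mm wide (folder x), 116 mm from hinge axis to free edge, 4 mm thick, centred on the hinge axis, so folded down its outer (upper) face is 20 mm above the table.
- flap_slide (a joint): Slide of the hinge pin in its slots, m: 0 = flap drawn back, 0.030 = flap fully forward against its stop (towards the folder's -y). Dry friction 3.5 N holds it where it is put. The free edge passes down in front of the lip only if this is below about 0.010; at more it lands on top of the lip.
- flap_hinge (a point): Centre of the hinge axis; moves with the slide.
- flap_edge (a point): Middle of the flap's free edge, at mid thickness, 116 mm from the hinge axis.
- thumb_step (a point): Middle of the foot of the thumb step on the flap's outer face (the face turned away from the lip when the flap stands open, the upper face when it is folded down). The step is 80 mm from the hinge axis, 90 mm wide (folder x) and 8 mm high; its steep side faces the hinge, so a fingertip resting on the flat face between hinge and step can push the flap towards the lip. Beyond it a ramp slopes down to the flap's face at 104 mm.
- lip_edge (a point): Middle of the upturned leading edge of the steel retaining lip, 126 mm wide (folder x), at the folder's y = -56.5 mm, 28.5 mm above the table. Behind it (y = -64 to -92 mm) the lip is level, 3 mm thick, its underside 24 mm above the table, 4 mm above the face of the folded flap. With the flap slid back its folded edge lies 10.5 mm short of the lip's leading edge; fully forward it lies 12 mm beneath the level part.
- flap_lining: Grey lining 100x90x1.5 mm on the flap's inner face (towards the proof and the lip), which must not be touched. Origin on the hinge axis.
- jar_short: Bystander, loose: short ink jar with a screw lid, 68x68x63 mm, origin at the centre of its underside. To be left alone.
- tape_narrow: Bystander, loose: narrow roll of tape lying flat, 104x105x24 mm, origin at the centre of its underside. To be left alone.
- marker: Bystander, loose: felt marker lying on the table, 16x136x17 mm, origin at the centre of its underside. To be left alone.
- jar_a: Bystander, loose: ink jar, 85 high, 74x74x85 mm, origin at the centre of its underside. To be left alone.
- jar_b: Bystander, loose: ink jar, 99 high, 71x71x99 mm, origin at the centre of its underside. To be left alone.
- tape_wide: Bystander, loose: wide roll of tape lying flat, 120x121x50 mm, origin at the centre of its underside. To be left alone.

How it is judged (in metres and radians):
At the end, for the whole second after the job is handed in: The flap lies flat over the proof (within 0.06 rad) with its edge beneath the lip (slid at least 24 of its 30 mm) and stays there at rest with nothing pressing on it (value of joint flap below 0.06 rad and value of joint flap_slide above 0.024 m and velocity of joint flap below 0.05 rad/s); the robot touches nothing.
It fails at once if the flap's inner lining was touched (flap pinched or lifted from beneath) (contact force between the fingers and flap_lining above 0.5 N).
It fails at once if a bystander was moved (over 20 mm), lifted or tipped (distance of any of jar_short, tape_narrow, marker, jar_a, jar_b, tape_wide from where it was at the start of the episode above 0.02 m or angle between any of jar_short, tape_narrow, jar_a, jar_b, tape_wide's own z axis and vertical above 0.3 rad).
It also fails if it takes over 40 s, if anything falls off the work surface, if the arm or the gripper's body presses on something with over 40 N, if the wrist force passes 120 N, or if a joint passes its speed limit or range.

## Robot

A 6-joint arm with a two-finger parallel gripper is mounted at the origin on the work surface; the furniture and walls round the work are solid. World frame = base frame: x ahead of the robot, y to its left, z up, the work surface at z = 0. Lengths are in mm, angles in rad, forces in N, time in s.
With the tool pointing down it reaches from about 300 to 875 mm from the base axis. Payload 4.2 kg.
Tool frame: the origin (TCP) lies midway between the tips of the shut fingers; the grasp point (between the pads) lies 19 mm behind it; z points along the fingers, y is the line along which they close (so a half turn about z gives the same grasp; the last joint's range is limited). The gripper opens to 85 mm and grips with 20 to 120 N. Pads are 22 mm wide; open, the fingers measure 114 mm over their backs; the gripper's body (76 mm by 85 mm) begins 54 mm behind the grasp point. The pads swing forward as they close: fully open they stand 13 mm farther back than shut.
Start: joints at [-1.233, 0.32, 1.565, -0, 1.257, -0.02], TCP at [201.377, -538.599, 231.338] pointing down, gripper open.
Joint ranges: [-3.11, 3.11], [-0.84, 2.01], [0.21, 2.61], [-1.34, 4.49], [0.05, 2.63], [-2.56, 2.56]. Speed limits (rad/s): [2.57, 2.57, 3.14, 3.14, 3.14, 3.14].

## Interface

Orientations are given as a 3x3 rotation matrix whose columns are the frame's x, y, z axes.
In Python, from station import manip gives the robot as it stands.
- The arm moves only by the tool drive_tool, never from a script. Its argument "rows" is a list of rows, each a list of 2 entries, a list of its own where there are three numbers: the shift along the tool's x, y, z in units of 2.5 cm (1.0 is 2.5 cm), then the turn, a rotation vector about the tool's x, y, z in units of 0.5 rad (1.0 is 0.5 rad). In form: [[[x, y, z], [rx, ry, rz]], ...]. A call has 1 to 12 rows; each row shifts and turns the commanded pose from where the row before left it, along the tool's axes as they then stand; what a row does not reach is not made up. A row lasts 1/10 s, in which the tool goes at most 50 mm and 8.59 degrees, less where a joint would pass 70% of its speed; a pose out of reach is approached as far as the arm can. A call with a number of a shift or a turn outside -1 to 1 is refused whole. A call with a gripper value outside its range is refused whole. "claw" is the closure, from -1 (fully open) to 1 (shut), set as the call begins (left out, the last holds). The fingers move at their own pace and stop on an object; the grip force is fixed at half the most. Time passes only in rows, so rows that do not move let the fingers close. It gives the time, the measured TCP pose, the force, the opening and the grip force at its end, in the units of the state.
- manip.get_obs(): the state, without advancing time (a new reading comes with each control period).
- manip.snapshot(name): name is "side" or "top" or "wrist"; returns a dict with "img" (420x560x3 uint8, red, green, blue), "camera_matrix" (3x3 intrinsics, pixels), "extrinsics" (4x4, takes a point from world to camera coordinates). Camera axes: x right, y up, looking along -z (the intrinsics and any distortion apply to the point x, -y, -z); pixel columns grow to the right and rows downward; lengths in mm; the calibration is good to about 2 mm. A picture is of the moment at which its call begins. There is no depth.
- manip.job_done(): hands the job in; it is judged then, once.
Trained networks look in a picture, given as the dict that the camera call returned (one of the last four; its "shot" number tells which), for a name from the list of things; names that differ only in an ending like _2 or _b are one class to them, and where a whole thing is asked for, a point or a joint stands for the part that bears it (a point fixed in the world has none). Each returns a list of dicts, best first, with "score" (0 to 1); they miss things now and then, are a little off and sometimes report something else, mostly with a low value. They report only what shows in the picture. A call takes as long as a camera call.
- manip.trace(query, picture): "region" (420x560 bool, what is visible of it).
- manip.mark_of(query, picture): "centre" ([x, y, z] in mm, in world coordinates, good to about 4 mm: a listed point, or the origin of a listed thing).
The state is a dict: "time_s": time; "joint_positions": joint angles; "joint_vel": joint speeds; "joint_torque": joint torques, N m; "tcp_pos": TCP position; "tcp_rot": TCP orientation; "wrist_force": force on the tool from outside, world axes, zero at the start; "torque": the same for the moment, N m; "finger_gap": opening from 0.0 (shut) to 1.0 (fully open); "grasp_force": force on a finger pad.
Only numpy, scipy, OpenCV 4.12 (cv2) and the standard library are available. Lean on these libraries where they do the work, as an engineer would, in place of code of your own. Each camera call takes 0.05 s, during which the arm holds its last target. There are 200 camera calls.

## Working session

There is one attempt and no reset: what is moved stays moved. The work goes in short steps, Python scripts to look and compute and a tool call to move; the robot and the scene stay as the last step left them, time stands still between calls to the robot, and variables do not carry over. Pictures are saved under pics/ and viewed, at most 10 in all, crops included, and the job is handed in when it is done.

Besides the shell and the picture viewer there is one more tool, called after "Call:" as name(argument=value, ...), one argument or row to a line, values as JSON. drive_tool: Moves the arm, as the interface text tells. Shifts and turns lie within -1 to 1; 1 stands for 2.5 cm of shift or 0.5 rad of turn. Its arguments: {"type":"object","properties":{"rows":{"type":"array"},"claw":{"type":"number"}},"required":["rows"]}

```bash
mkdir -p pics; python3 - <<'E'
from station import manip
import cv2,numpy as np
o=manip.get_obs();print(o['time_s'],o['tcp_pos'],np.round(o['tcp_rot'],3).tolist(),o['finger_gap'])
ims=[]
for n in ['top','side']:
    p=manip.snapshot(n);ims.append(p['img'])
    cv2.imwrite(f'pics/{n}0.png',p['img'][:,:,::-1])
    for q in ['proof_folder','flap_hinge','flap_edge','thumb_step','lip_edge','jar_short','tape_narrow','marker','jar_a','tape_wide']:
        print(n,q,[(np.round(r['centre']).tolist(),round(r['score'],2)) for r in manip.mark_of(q,p)[:3]])
E
```

```text
0.0 [ 201.21175522 -538.119466    230.48590659] [[0.937, 0.35, -0.001], [0.35, -0.937, 0.002], [0.0, -0.002, -1.0]] 1.0032069922140707
top proof_folder [([515.0, 87.0, 1.0], 0.63), ([442.0, 7.0, 4.0], 0.2)]
top flap_hinge [([497.0, 156.0, 15.0], 0.74), ([444.0, -294.0, 5.0], 0.5)]
top flap_edge [([487.0, 179.0, 133.0], 0.58)]
top thumb_step [([487.0, 170.0, 95.0], 0.51)]
top lip_edge [([530.0, 39.0, 28.0], 0.91)]
top jar_short [([394.0, 106.0, -2.0], 0.66)]
top tape_narrow [([466.0, 289.0, -6.0], 0.58)]
top marker [([440.0, 4.0, 4.0], 0.52)]
top jar_a [([448.0, -293.0, 1.0], 0.95), ([490.0, 158.0, 20.0], 0.48)]
top tape_wide [([438.0, 533.0, -1.0], 0.87)]
side proof_folder [([513.0, 91.0, -1.0], 0.81), ([562.0, -304.0, 1.0], 0.28)]
side flap_hinge [([494.0, 158.0, 16.0], 0.63)]
side flap_edge [([487.0, 176.0, 132.0], 0.59), ([525.0, 38.0, 28.0], 0.33)]
side thumb_step [([485.0, 172.0, 94.0], 0.71)]
side lip_edge [([523.0, 36.0, 31.0], 0.65), ([560.0, -303.0, 1.0], 0.18)]
side jar_short [([398.0, 108.0, 1.0], 0.59)]
side tape_narrow [([470.0, 287.0, 2.0], 0.68), ([513.0, 92.0, 1.0], 0.33), ([397.0, 108.0, 3.0], 0.25)]
side marker [([438.0, 10.0, -4.0], 0.55)]
side jar_a [([442.0, -293.0, 2.0], 0.82), ([561.0, -304.0, -1.0], 0.77)]
side tape_wide [([434.0, 531.0, 1.0], 0.66)]
```

View pics/top0.png

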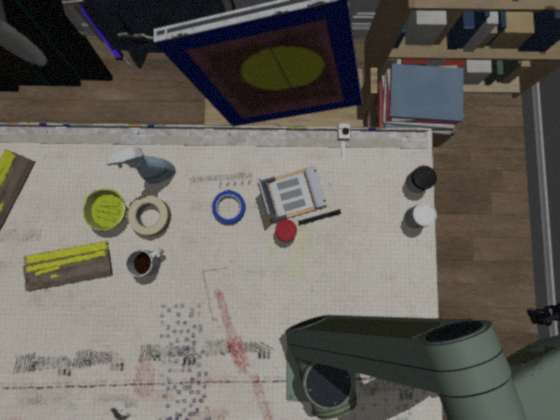

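View pics/side0.png

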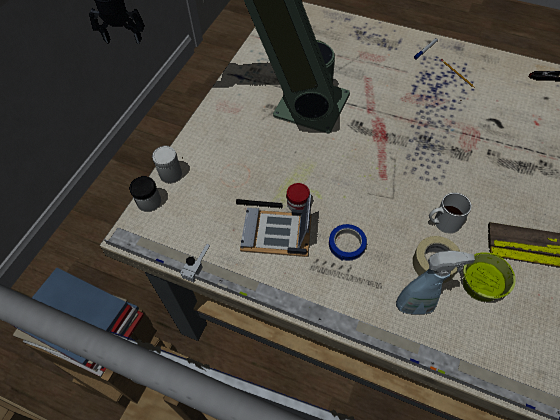

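The top view shows the folder at about px (292,193), with the flap standing on its left (+y) side, the jar at (286,231) and the marker at (320,216). The side view agrees. The folder's yaw comes out at about 15°, with its centre near (514,89). I'll turn the tool so its x axis lies along the folder's +y, then travel high.

Call:
drive_tool(
  rows=[
    [[0,0,0],[0,0,-0.295]],
    [[0,0,0],[0,0,-0.295]],
    [[0,0,0],[0,0,-0.295]],
    [[0,0,0],[0,0,-0.295]],
    [[0,0,0],[0,0,-0.295]],
    [[0,0,0],[0,0,-0.295]],
    [[0,0,0],[0,0,-0.295]],
    [[0,0,0],[0,0,-0.295]],
    [[0,0,0],[0,0,-0.295]],
    [[0,0,0],[0,0,-0.295]],
  ],
  claw=1,
)

```text
time_s: 2.1
tcp_pos: [201.4, -538.6, 231.4]
tcp_rot: [[-0.265, 0.964, 0.0], [0.964, 0.265, -0.0], [-0.0, 0.0, -1.0]]
wrist_force: [0.3, 0.4, 0.7]
finger_gap: 0.0
grasp_force: 0.0
```

Call:
drive_tool(
  rows=[
    [[1,0.71,0],[0,0,0]],
    [[1,0.71,0],[0,0,0]],
    [[1,0.71,0],[0,0,0]],
    [[1,0.71,0],[0,0,0]],
    [[1,0.71,0],[0,0,0]],
    [[1,0.71,0],[0,0,0]],
    [[1,0.71,0],[0,0,0]],
    [[1,0.71,0],[0,0,0]],
    [[1,0.71,0],[0,0,0]],
    [[1,0.71,0],[0,0,0]],
    [[1,0.71,0],[0,0,0]],
    [[1,0.71,0],[0,0,0]],
  ],
)

```text
time_s: 3.3
tcp_pos: [329.7, -192.5, 231.5]
tcp_rot: [[-0.259, 0.966, 0.001], [0.966, 0.259, -0.0], [-0.001, 0.001, -1.0]]
wrist_force: [-0.3, -0.1, -0.8]
finger_gap: 0.003
grasp_force: 0.0
```

Call:
drive_tool(
  rows=[
    [[1,0.71,0],[0,0,0]],
    [[1,0.71,0],[0,0,0]],
    [[1,0.71,0],[0,0,0]],
    [[1,0.71,0],[0,0,0]],
    [[1,0.71,0],[0,0,0]],
    [[1,0.71,0],[0,0,0]],
    [[1,0.71,0],[0,0,0]],
    [[1,0.71,0],[0,0,0]],
    [[1,0.71,0],[0,0,0]],
    [[1,0.71,0],[0,0,0]],
    [[1,0.71,0],[0,0,0]],
    [[1,0.71,0],[0,0,0]],
  ],
)

```text
time_s: 4.5
tcp_pos: [457.8, 152.6, 231.4]
tcp_rot: [[-0.259, 0.966, 0.0], [0.966, 0.259, -0.0], [-0.0, 0.0, -1.0]]
wrist_force: [0.7, -0.2, 0.8]
finger_gap: 0.003
grasp_force: 0.0
```

Call:
drive_tool(
  rows=[
    [[1,0.5,0],[0,0,0]],
    [[1,0.2,0],[0,0,0]],
    [[0,0,0],[0,0,0]],
  ],
)

```text
time_s: 4.8
tcp_pos: [461.5, 206.5, 231.1]
tcp_rot: [[-0.262, 0.965, 0.0], [0.965, 0.262, 0.001], [0.001, 0.0, -1.0]]
wrist_force: [-0.3, -0.4, -0.1]
finger_gap: 0.002
grasp_force: 0.0
```

```bash
cat > look.py <<'E'
from station import manip
import cv2,numpy as np,sys
def look(names,tag,qs):
    o=manip.get_obs();print(o['time_s'],np.round(o['tcp_pos'],1),np.round(o['wrist_force'],1))
    for n in names:
        p=manip.snapshot(n);cv2.imwrite(f'pics/{n}{tag}.png',p['img'][:,:,::-1])
        for q in qs:
            print(n,q,[(np.round(r['centre'],1).tolist(),round(r['score'],2)) for r in manip.mark_of(q,p)[:2]])
look(sys.argv[1].split(','),sys.argv[2],['proof_folder','flap_hinge','flap_edge','thumb_step','lip_edge','jar_short','tape_narrow'])
E
python3 look.py wrist,top,side 1
```

```text
4.8 [461.5 206.5 231.1] [-0.3 -0.4 -0.1]
wrist proof_folder []
wrist flap_hinge [([492.0, 156.3, 19.3], 0.96)]
wrist flap_edge [([487.8, 177.5, 130.7], 0.77)]
wrist thumb_step [([483.8, 169.1, 94.8], 0.79)]
wrist lip_edge [([532.6, 36.2, 29.3], 0.61)]
wrist jar_short [([397.1, 105.7, -3.0], 0.94)]
wrist tape_narrow []
top proof_folder [([510.9, 87.9, -1.8], 0.77)]
top flap_hinge [([496.1, 157.6, 15.4], 0.82)]
top flap_edge [([487.4, 177.3, 131.6], 0.55)]
top thumb_step [([485.2, 169.8, 93.9], 0.5)]
top lip_edge [([530.2, 40.1, 28.5], 0.82), ([492.8, 154.8, 18.8], 0.5)]
top jar_short []
top tape_narrow [([465.4, 290.4, -4.6], 0.54)]
side proof_folder [([511.8, 92.4, 3.0], 0.63)]
side flap_hinge [([493.0, 156.2, 18.0], 0.77)]
side flap_edge [([487.5, 179.2, 130.5], 0.86)]
side thumb_step [([488.3, 172.8, 96.4], 0.86), ([509.9, 93.7, -1.4], 0.73)]
side lip_edge [([526.8, 38.7, 29.8], 0.83)]
side jar_short [([396.5, 107.5, -0.2], 0.6)]
side tape_narrow [([471.1, 287.0, 0.4], 0.63)]
```

View pics/wrist1.png

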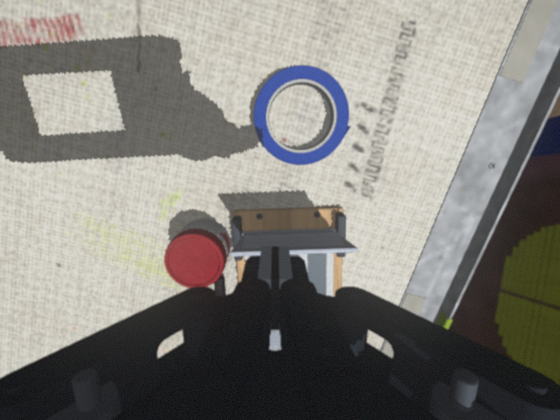

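The wrist view shows the flap at px (295,240), the jar at (195,258) and the tape at (300,112), all lined up with the tool. In the folder frame the TCP is at y'≈126, x'≈-19, so I'll centre it and descend behind the flap.

Call:
drive_tool(
  rows=[
    [[0,0.4,0.6],[0,0,0]],
    [[0,0.38,0.8],[0,0,0]],
    [[0,0,0.8],[0,0,0]],
    [[0,0,0.8],[0,0,0]],
    [[0,0,0.8],[0,0,0]],
    [[0,0,0.8],[0,0,0]],
    [[0,0,0.8],[0,0,0]],
    [[0,0,0.7],[0,0,0]],
    [[0,0,0],[0,0,0]],
  ],
)

```text
time_s: 6.9
tcp_pos: [478.6, 208.5, 76.7]
tcp_rot: [[-0.259, 0.966, -0.005], [0.966, 0.259, -0.002], [-0.001, -0.005, -1.0]]
wrist_force: [-0.5, 0.2, -0.6]
finger_gap: -0.002
grasp_force: 0.0
```

```bash
python3 look.py side 2; python3 -c "
import cv2;a=cv2.imread('pics/side2.png')[150:290,200:380];cv2.imwrite('pics/s2c.png',cv2.resize(a,None,fx=4,fy=4,interpolation=2))"
```

```text
6.9 [478.6 208.5  76.7] [-0.5  0.2 -0.6]
side proof_folder [([509.8, 93.9, 2.0], 0.59)]
side flap_hinge [([492.5, 157.9, 16.9], 0.62)]
side flap_edge [([483.1, 174.2, 129.0], 0.64), ([494.8, 157.9, 20.5], 0.38)]
side thumb_step [([494.2, 157.9, 20.0], 0.63), ([487.6, 171.6, 96.3], 0.56)]
side lip_edge [([525.8, 40.0, 27.1], 0.95), ([511.2, 91.9, 0.2], 0.59)]
side jar_short [([394.2, 108.0, 0.7], 0.73)]
side tape_narrow [([470.5, 286.3, -0.7], 0.57), ([494.0, 160.4, 19.3], 0.56)]
```

View pics/s2c.png

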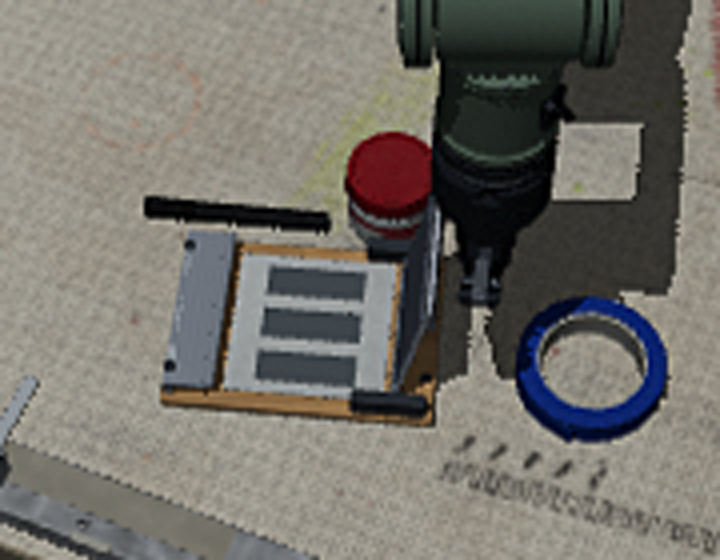

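The fingertips are behind the flap and clear of it: fingers at crop px (480,290), flap plane at (425,290), tape at (590,370). Now I'll sweep along the arc.

Call:
drive_tool(
  rows=[
    [[-0.4,0,0],[0,0,0]],
    [[-0.4,0,0],[0,0,0]],
    [[-0.4,0,0],[0,0,0]],
    [[-0.4,0,0],[0,0,0]],
    [[-0.29,0,0.03],[0,0,0]],
    [[-0.29,0,0.03],[0,0,0]],
    [[-0.29,0,0.03],[0,0,0]],
    [[-0.32,0,0.16],[0,0,0]],
    [[-0.32,0,0.17],[0,0,0]],
    [[0,0,0],[0,0,0]],
  ],
)

```text
time_s: 8.3
tcp_pos: [500.1, 133.0, 67.5]
tcp_rot: [[-0.258, 0.966, -0.001], [0.966, 0.258, -0.001], [-0.0, -0.002, -1.0]]
wrist_force: [0.4, -0.6, -0.1]
finger_gap: -0.002
grasp_force: 0.1
```

Call:
drive_tool(
  rows=[
    [[-0.25,0,0.25],[0,0,0]],
    [[-0.25,0,0.25],[0,0,0]],
    [[-0.12,0,0.21],[0,0,0]],
    [[-0.12,0,0.21],[0,0,0]],
    [[-0.08,0,0.22],[0,0,0]],
    [[-0.08,0,0.22],[0,0,0]],
    [[-0.04,0,0.12],[0,0,0]],
    [[-0.03,0,0.12],[0,0,0]],
    [[0,0,0],[0,0,0]],
  ],
)

```text
time_s: 9.2
tcp_pos: [506.5, 110.6, 27.9]
tcp_rot: [[-0.259, 0.966, -0.001], [0.966, 0.259, -0.0], [-0.0, -0.001, -1.0]]
wrist_force: [-0.3, 0.7, 1.1]
finger_gap: -0.004
grasp_force: 0.3
```

```bash
python3 look.py side,top 3; python3 -c "
import cv2;a=cv2.imread('pics/side3.png')[150:290,200:380];cv2.imwrite('pics/s3c.png',cv2.resize(a,None,fx=4,fy=4,interpolation=2))"
```

```text
9.2 [506.5 110.6  27.9] [-0.3  0.7  1.1]
side proof_folder [([512.4, 94.4, 0.3], 0.55)]
side flap_hinge [([492.9, 156.6, 17.9], 0.89)]
side flap_edge [([526.1, 44.0, 34.6], 0.86)]
side thumb_step [([514.3, 79.2, 31.4], 0.94)]
side lip_edge [([526.4, 36.9, 29.9], 0.87)]
side jar_short [([398.9, 109.4, -0.6], 0.89)]
side tape_narrow [([470.7, 290.0, 2.8], 0.72)]
top proof_folder []
top flap_hinge [([440.2, 4.0, 6.3], 0.7)]
top flap_edge []
top thumb_step []
top lip_edge []
top jar_short []
top tape_narrow [([468.5, 292.7, -0.9], 0.89)]
```

View pics/s3c.png

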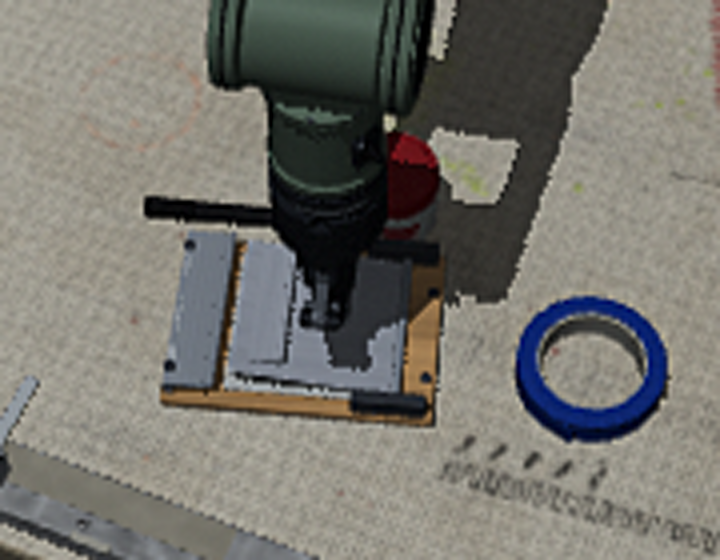

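The flap is nearly down: step edge at crop px (290,310), free edge at (235,310), just short of the lip. Now I'll press gently.

Call:
drive_tool(
  rows=[
    [[-0.02,0,0.12],[0,0,0]],
    [[0,0,0.12],[0,0,0]],
    [[0,0,0.08],[0,0,0]],
    [[0,0,0],[0,0,0]],
  ],
)

```text
time_s: 10.4
tcp_pos: [507.0, 110.0, 20.1]
tcp_rot: [[-0.259, 0.966, 0.0], [0.966, 0.259, -0.0], [-0.0, 0.0, -1.0]]
wrist_force: [-0.1, -0.6, 0.7]
finger_gap: -0.004
grasp_force: 0.4
```

Call:
drive_tool(
  rows=[
    [[0,0,0.04],[0,0,0]],
    [[0,0,0.04],[0,0,0]],
    [[0,0,0],[0,0,0]],
  ],
)

```text
time_s: 10.7
tcp_pos: [507.2, 110.0, 19.4]
tcp_rot: [[-0.259, 0.966, 0.001], [0.966, 0.259, -0.0], [-0.0, 0.001, -1.0]]
wrist_force: [-2.5, -2.2, 10.4]
finger_gap: -0.001
grasp_force: 5.0
```

It's flat, with about 10 N of pressing force. Now pushing forward towards the step.

Call:
drive_tool(
  rows=[
    [[-0.2,0,0],[0,0,0]],
    [[-0.2,0,0],[0,0,0]],
    [[-0.2,0,0],[0,0,0]],
    [[-0.2,0,0],[0,0,0]],
    [[-0.2,0,0],[0,0,0]],
    [[-0.2,0,0],[0,0,0]],
    [[0,0,0],[0,0,0]],
  ],
)

```text
time_s: 11.4
tcp_pos: [515.6, 81.7, 19.5]
tcp_rot: [[-0.258, 0.966, 0.003], [0.966, 0.258, 0.002], [0.001, 0.003, -1.0]]
wrist_force: [-1.2, 2.1, 8.1]
finger_gap: -0.003
grasp_force: 4.2
```

```bash
python3 look.py side 4; python3 -c "
import cv2;a=cv2.imread('pics/side4.png')[150:290,200:380];cv2.imwrite('pics/s4c.png',cv2.resize(a,None,fx=4,fy=4,interpolation=2))"
```

```text
11.4 [515.6  81.7  19.5] [-1.2  2.1  8.1]
side proof_folder [([512.8, 91.8, -1.9], 0.6)]
side flap_hinge [([502.1, 131.2, 18.2], 0.69)]
side flap_edge [([534.8, 17.6, 15.4], 0.86), ([396.5, 105.2, -0.7], 0.38)]
side thumb_step [([523.4, 54.5, 19.7], 0.64)]
side lip_edge [([524.7, 34.8, 32.4], 0.55), ([500.5, 132.5, 16.6], 0.23)]
side jar_short [([396.8, 109.7, -2.2], 0.65)]
side tape_narrow [([468.1, 288.4, 1.2], 0.87)]
```

View pics/s4c.png

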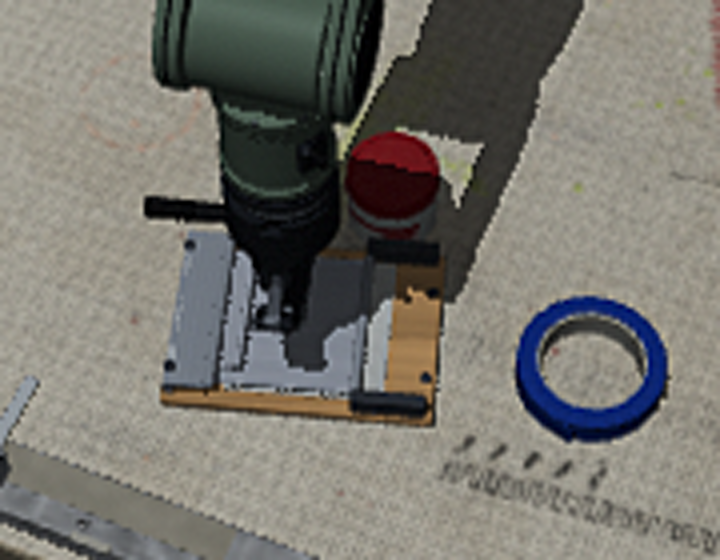

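Friction has already carried the flap about 27 mm, and its edge is under the lip at crop px (225,320). I'll continue to the step and the stop.

Call:
drive_tool(
  rows=[
    [[-0.15,0,0],[0,0,0]],
    [[-0.15,0,0],[0,0,0]],
    [[-0.15,0,0],[0,0,0]],
    [[-0.15,0,0],[0,0,0]],
    [[0,0,0],[0,0,0]],
  ],
)

```text
time_s: 12.3
tcp_pos: [519.1, 67.6, 19.3]
tcp_rot: [[-0.258, 0.966, 0.002], [0.966, 0.258, 0.002], [0.001, 0.002, -1.0]]
wrist_force: [-1.2, 2.9, 7.1]
finger_gap: 0.003
grasp_force: 3.7
```

Call:
drive_tool(
  rows=[
    [[-0.08,0,0],[0,0,0]],
    [[-0.08,0,0],[0,0,0]],
    [[0,0,0],[0,0,0]],
  ],
)

```text
time_s: 12.6
tcp_pos: [520.0, 64.0, 19.2]
tcp_rot: [[-0.258, 0.966, 0.001], [0.966, 0.258, 0.002], [0.002, 0.002, -1.0]]
wrist_force: [-1.4, 4.3, 6.7]
finger_gap: 0.002
grasp_force: 4.8
```

Call:
drive_tool(
  rows=[
    [[-0.06,0,0],[0,0,0]],
    [[-0.06,0,0],[0,0,0]],
    [[0,0,0],[0,0,0]],
  ],
)

```text
time_s: 12.9
tcp_pos: [519.9, 63.4, 19.0]
tcp_rot: [[-0.255, 0.967, -0.0], [0.967, 0.255, 0.006], [0.006, 0.001, -1.0]]
wrist_force: [-3.6, 15.0, 6.5]
finger_gap: 0.001
grasp_force: 10.0
```

The stop is reached: 15 N horizontally, with no further motion. Now I'll ease off and lift away.

Call:
drive_tool(
  rows=[
    [[0.08,0,-0.04],[0,0,0]],
    [[0.04,0,-0.1],[0,0,0]],
    [[0,0,-0.2],[0,0,0]],
    [[0,0,-0.5],[0,0,0]],
    [[0,0,-0.8],[0,0,0]],
    [[0,0,-0.8],[0,0,0]],
    [[0,0,-0.8],[0,0,0]],
    [[0,0,-0.8],[0,0,0]],
    [[0,0,0],[0,0,0]],
  ],
)

```text
time_s: 13.8
tcp_pos: [521.5, 62.4, 122.6]
tcp_rot: [[-0.259, 0.966, 0.007], [0.966, 0.259, -0.0], [-0.002, 0.007, -1.0]]
wrist_force: [0.1, -1.2, 0.4]
finger_gap: -0.003
grasp_force: 0.0
```

```bash
python3 look.py side,wrist 5; python3 -c "
import cv2;a=cv2.imread('pics/side5.png')[150:290,200:380];cv2.imwrite('pics/s5c.png',cv2.resize(a,None,fx=4,fy=4,interpolation=2))"
```

```text
13.8 [521.5  62.4 122.6] [ 0.1 -1.2  0.4]
side proof_folder [([513.0, 93.6, -2.1], 0.7)]
side flap_hinge [([498.8, 131.3, 18.9], 0.88)]
side flap_edge [([535.8, 19.3, 22.7], 0.87)]
side thumb_step [([560.7, -305.9, -2.0], 0.58), ([524.5, 55.4, 21.3], 0.56)]
side lip_edge [([525.2, 35.1, 30.0], 0.97)]
side jar_short []
side tape_narrow [([469.3, 287.5, -3.2], 0.58)]
wrist proof_folder [([440.9, 0.5, 0.4], 0.24)]
wrist flap_hinge [([498.6, 127.0, 19.8], 0.95)]
wrist flap_edge []
wrist thumb_step [([523.4, 47.7, 20.2], 0.74)]
wrist lip_edge [([533.9, 36.1, 32.2], 0.61)]
wrist jar_short [([398.3, 107.3, -2.9], 0.88), ([499.9, 128.3, 17.2], 0.67)]
wrist tape_narrow []
```

View pics/s5c.png

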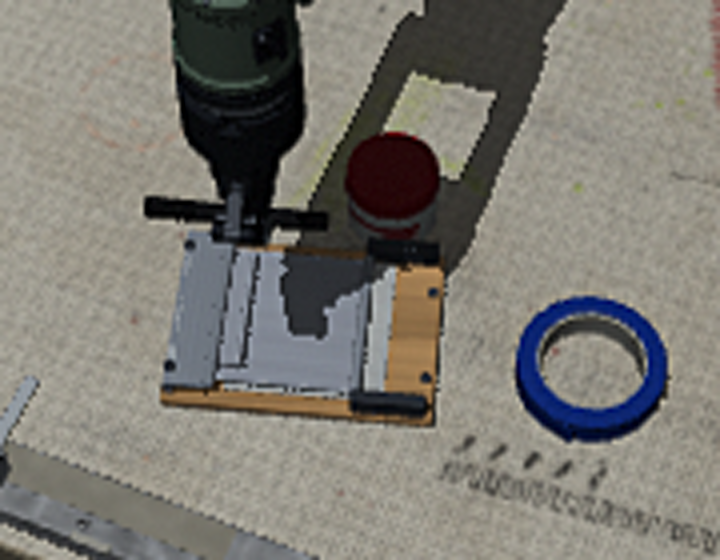

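The flap stays flat with its edge under the lip. Its rear edge moved from crop px 408 to 364, about 30 mm at 1.45 px/mm. The jar, marker and tape haven't moved. Handing in.

```bash
python3 -c "
from station import manip
print(manip.job_done())"
```

```text
the job is handed in; nothing more can be done
None
```

I closed the folder and handed the job in at about 14 s on the robot's clock. The flap is folded flat and slid about 30 mm to its stop; it stayed tucked under the lip after I let go, with the jar, narrow tape and marker unmoved. The hand-in returned no verdict.

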